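Unclip a data logger's battery cover

TASK

The batteries in the data logger with the orange cover are due for a change. Squeeze the black snap tab of its cover in towards the fixed orange lug opposite and, keeping it pressed, lift the cover off; then set the cover down, not dropped, lying flat and right way up in the beige tray. Leave the other logger with its blue cover closed.

Things in the scene. Friction and masses are not known exactly. Their poses are not given: they have to be found in the camera images.
- orange_logger_cover: Orange battery cover, plate 76 x 66 x 3 mm, 80 g; origin at the centre of the plate's underside, x from its black snap tab to its fixed orange lug, z up. Seated: underside level with the logger's top, 45 mm above the table; a 12 mm deep skirt (57 x 54 mm) below it sits in the well with 1.5 mm play. Set down, it stands flat on the skirt, origin 12 mm above the surface.
- orange_logger_cover_grip (a point): Grip point of the orange cover, 4 mm from the plate's centre towards the fixed lug, 14 mm above the plate's underside: midway between the outer faces of the two upright lugs (tab and fixed lug) when the tab is pressed home. Lugs: 4 mm thick along x, 22 mm wide or more, tops 11 mm above this point; 56 mm over their outer faces, 48 mm when pressed. Axes as the cover's: the jaws close along x.
- orange_logger_seat (a point): Where the grip point lies while the cover is seated, 59 mm above the table; same axes. It belongs to the orange-covered logger: white, 130 x 96 x 45 mm, fixed to the table, display on the robot's side of the cover.
- orange_logger_tab (a joint): Travel (m) of the orange cover's black snap tab, the lug at -x with its outer face 28 mm from the plate's centre, towards the fixed lug: 0 sprung out, 0.008 pressed home. A hook on it holds the cover under a lip of the logger; free from about 0.005 on, then the cover comes straight up. About 2 N starts it, 9 N at the end; springs back when let go.
- blue_logger_cover: Blue battery cover of a second logger, same form and sizes and same origin and axes as the orange one, also with a black tab; it must stay closed.
- tray_floor (a point): Centre of the inner floor (3 mm above the table) of the beige tray with black rim: 220 x 217 mm outside, inside 196 mm square, rim 34 mm above the table; fixed. Axes along its sides, z up.

How it is judged:
On the way, in this order (a step that is already met when the one before it is completed fails the run):
1. the orange cover's tab is pressed in while the cover is still seated (value of joint orange_logger_tab above 0.004 m and distance between orange_logger_cover_grip and orange_logger_seat below 0.006 m), for 0.1 s.
2. the orange cover is lifted clear, at least 25 mm above its seat, the tab still pressed (value of joint orange_logger_tab above 0.003 m and z of orange_logger_cover_grip in the frame of orange_logger_seat above 0.025 m and contact force between the fingers and orange_logger_cover above 0.5 N), for 0.1 s.
3. the cover is lowered to within 20 mm of the tray's floor while still held (x of orange_logger_cover_grip in the frame of tray_floor between -0.08 and 0.08 m and y of orange_logger_cover_grip in the frame of tray_floor between -0.08 and 0.08 m and z of orange_logger_cover_grip in the frame of tray_floor below 0.046 m and contact force between the fingers and orange_logger_cover above 0.5 N).
At the end, for the whole second after the job is handed in: The orange cover lies released and still in the tray, right way up, within 10 degrees of level and within 6 mm of standing flat on the tray's floor, its grip point within 80 mm of the tray's centre along either side; the blue cover is where it was (within 10 mm) (x of orange_logger_cover_grip in the frame of tray_floor between -0.08 and 0.08 m and y of orange_logger_cover_grip in the frame of tray_floor between -0.08 and 0.08 m and z of orange_logger_cover_grip in the frame of tray_floor between 0.018 and 0.032 m and angle between orange_logger_cover_grip's own z axis and vertical below 0.17 rad and linear speed of orange_logger_cover below 0.02 m/s and contact force between the fingers and orange_logger_cover below 0.1 N and distance of blue_logger_cover from where it was at the start of the episode below 0.01 m); the robot touches nothing.
It fails at once if the blue cover is moved more than 10 mm (distance of blue_logger_cover from where it was at the start of the episode above 0.01 m).
It also fails if it takes over 35 s, if anything falls off the work surface, if the arm or the gripper's body presses on something with over 40 N, if the wrist force passes 120 N, or if a joint passes its speed limit or range.

ROBOT

A 7-joint arm with a two-finger parallel gripper is mounted at the origin on the work surface; the furniture and walls round the work are solid. World frame = base frame: x ahead of the robot, y to its left, z up, the work surface at z = 0. Lengths are in m, angles in rad, forces in N, time in s.
With the tool pointing down it reaches from about 0.4 to 0.85 m from the base axis. Payload 4.5 kg.
Tool frame: the origin (TCP) lies at the very end of the fingers, on their centre line; the grasp point (between the pads) lies 19 mm behind it; y points along the fingers, z is the direction in which the jaws open and shut, and the axes are right-handed (so a half turn about y gives the same grasp; the last joint's range is limited). The gripper opens to 85 mm and grips with 20 to 120 N. Pads are 22 mm wide; open, the fingers measure 114 mm over their backs; the gripper's body (76 mm by 85 mm) begins 54 mm behind the grasp point. The pads swing forward as they close: fully open they stand 13 mm farther back than shut.
Start: joints at [1.135, 0.689, -0.195, 1.565, 0.157, 0.902, -0.215], TCP at [0.283, -0.557, 0.231] pointing down, gripper open.
Joint ranges: [-3.01, 3.01], [-0.46, 2.08], [-1.47, 1.51], [0.13, 2.56], [-1, 4.14], [0.04, 2.09], [-2.66, 2.66]. Speed limits (rad/s): [2.57, 2.57, 3.14, 3.14, 3.14, 3.14, 3.14].

INTERFACE

Orientations are given as a unit quaternion [w, x, y, z].
In Python, from cell import observe, vision, arm gives the robot as it stands.
- The arm moves only by the shell command python3 -m crank 'ROWS'. ROWS is JSON, a list that holds one entry, the list of rows, each a list of 5 numbers: the shift along the tool's x, y, z in mm, then the turn about the tool's y in rad, then the opening, from 0 (shut) to 1 (fully open). A call has 1 to 5 rows; each row is the pose to reach, as a shift and turn from the pose commanded when the call began, along the tool's axes at that moment; what a row does not reach only later rows make up. A row lasts 1/12 s, in which the tool goes at most 41.7 mm and 7.16 degrees, less where a joint would pass 70% of its speed; a pose out of reach is approached as far as the arm can. A call with a gripper value outside its range is refused whole. The fingers move at their own pace and stop on an object; the grip force is fixed at half the most. Time passes only in rows, so rows that repeat a pose let the fingers close. It gives the time, the measured TCP pose, the force and the opening at its end, in the units of the state.
- observe(): the state, without advancing time (a new reading comes with each control period).
- vision.snapshot(name): name is "side" or "top"; returns (picture, depth): 384x512x3 uint8, red, green, blue; 384x512 float32, m along the optical axis (not along the pixel's ray), 0 where there is no reading.
- vision.camera_params(name): a dict with "intrinsics" (3x3 intrinsics, pixels), "R" (3x3) and "t" (3): a world point X has camera coordinates R X + t. Camera axes: x right, y down, z forward; pixel columns grow to the right and rows downward; lengths in m; the calibration is good to about 2 mm. A picture is of the moment at which its call begins. camera_params takes no time and is no camera call.
- arm.job_done(): hands the job in, once; it reports no verdict.
The state is a dict: "t": time; "joint_pos": joint angles; "joint_velocities": joint speeds; "tau": joint torques, N m; "tcp_pos": TCP position; "tcp_rot": TCP orientation; "wrist_force": force on the tool from outside, world axes, zero at the start; "torque": the same for the moment, N m; "grip_width": finger opening in m.
Only numpy, scipy, OpenCV 4.12 (cv2) and the standard library are available. Lean on these libraries where they do the work, as an engineer would, in place of code of your own. Each camera call takes 0.05 s, during which the arm holds its last target.

## Working session

There is one attempt and no reset: what is moved stays moved. The work goes in short steps, Python scripts to look and compute and a shell command to move; the robot and the scene stay as the last step left them, time stands still between calls to the robot, and variables do not carry over. Pictures are saved under pics/ and viewed, and the job is handed in when it is done.

```bash
ls; mkdir -p pics
python3 - <<'E'
from cell import observe, vision, arm
import cv2,numpy as np
s=observe(); print(s)
for n in("top","side"):
    p,d=vision.snapshot(n); cv2.imwrite(f"pics/{n}0.png",p[:,:,::-1]); np.savez(f"{n}0.npz",p=p,d=d)
    c=vision.camera_params(n); print(n,c,(d>0).mean())
E
```

```text
pics
{'t': 0.0, 'joint_pos': array([ 1.13482646,  0.68997531, -0.19452213,  1.56638233,  0.15733598,
        0.90248749, -0.21510023]), 'joint_velocities': array([ 4.44443536e-05,  1.22745018e-03,  1.02942579e-04, -5.74346114e-04,
       -1.15865783e-03, -1.19561667e-03, -1.25665145e-03]), 'tau': array([ 2.86541062e-04, -5.39618933e+01, -1.26679301e+00, -1.58546752e+01,
        9.03123961e-03,  9.39159159e-03,  1.38194932e-05]), 'tcp_pos': array([ 0.28257568, -0.55672982,  0.23047947]), 'tcp_rot': array([ 0.16439932, -0.16481278,  0.6883033 , -0.68705763]), 'wrist_force': array([-0.52859141,  0.0907207 , -0.39788439]), 'torque': array([-0.01131603,  0.02568488, -0.02904709]), 'grip_width': 0.08542425994614757}
top {'intrinsics': array([[371.51851155,   0.        , 257.20158077],
       [  0.        , 371.51851155, 188.02654626],
       [  0.        ,   0.        ,   1.        ]]), 'R': array([[-0.01083877, -0.9999197 ,  0.00656686],
       [-0.98975164,  0.00979294, -0.14246332],
       [ 0.14238757, -0.00804369, -0.9897783 ]]), 't': array([-0.007729  ,  0.45294947,  0.85976439])} 0.9961395263671875
side {'intrinsics': array([[448.28568515,   0.        , 259.33289148],
       [  0.        , 448.28568515, 194.06788709],
       [  0.        ,   0.        ,   1.        ]]), 'R': array([[-0.88324468, -0.46878721,  0.0108348 ],
       [-0.22324903,  0.40008078, -0.88887302],
       [ 0.4123575 , -0.78751122, -0.45802551]]), 't': array([0.40609524, 0.1771729 , 0.84990687])} 0.9958648681640625
```

View pics/top0.png

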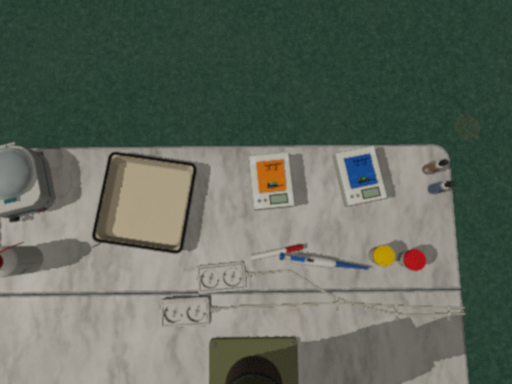

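View pics/side0.png

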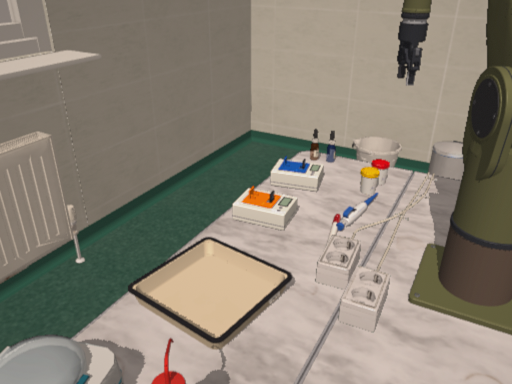

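```bash
cat > h.py <<'E'
import numpy as np,cv2
from cell import observe,vision
def ray(n,u,v,z):
    c=vision.camera_params(n);R,t=c["R"],c["t"]
    d=R.T@np.linalg.inv(c["intrinsics"])@np.array([u,v,1.]); o=-R.T@t
    return o+d*(z-o[2])/d[2]
def proj(n,X):
    c=vision.camera_params(n); q=c["intrinsics"]@(c["R"]@np.asarray(X)+c["t"]); return q[:2]/q[2]
def cloud(n,d):
    c=vision.camera_params(n); v,u=np.mgrid[:384,:512]; K=c["intrinsics"]
    P=np.stack([(u-K[0,2])/K[0,0]*d,(v-K[1,2])/K[1,1]*d,d],-1)
    return (P-c["t"])@c["R"]
E
python3 - <<'E'
from h import *
for n,b in(("top",(240,145,60,70)),("side",(225,175,80,60))):
    z=np.load(n+"0.npz");p=z["p"];x,y,w,h=b
    cv2.imwrite(f"pics/{n}0c.png",cv2.resize(p[y:y+h,x:x+w,::-1],None,fx=8,fy=8,interpolation=cv2.INTER_CUBIC))
    P=cloud(n,z["d"]); hsv=cv2.cvtColor(p,cv2.COLOR_RGB2HSV)
    for nm,lo,hi in(("or",(5,150,120),(20,255,255)),("bl",(100,150,100),(125,255,255))):
        m=cv2.inRange(hsv,lo,hi); k,l,st,ce=cv2.connectedComponentsWithStats(m)
        for i in range(1,k):
            if st[i,4]>60:
                q=P[l==i]; print(n,nm,st[i],ce[i],np.median(q,0),q[:,2].max(), cv2.minAreaRect(np.argwhere(l==i)[:,::-1].astype(np.float32)))
E
```

```text
top or [257 160  29  32 742] [270.77358491 175.06199461] [ 0.48171521 -0.04481672  0.04758388] 0.9155555721118241 ((270.91583251953125, 175.6584014892578), (30.149629592895508, 26.567493438720703), 84.2894058227539)
top bl [345 155  32  33 662] [359.80513595 170.12537764] [ 0.49178849 -0.25544784  0.0473856 ] 0.9155555721118241 ((360.3904113769531, 170.52528381347656), (29.53154945373535, 25.70893669128418), 77.00537872314453)
top bl [337 263  28   5  62] [348.33870968 265.25806452] [ 0.26801636 -0.22509065  0.01756459] 0.021476853633579058 ((350.40997314453125, 265.6299743652344), (27.29432487487793, 2.5455846786499023), 8.130102157592773)
side or [242 186  38  22 389] [259.84318766 198.42673522] [ 0.48368501 -0.03821461  0.04672218] 0.542363276605573 ((260.6643981933594, 198.56163024902344), (33.239688873291016, 18.141380310058594), 20.556045532226562)
side bl [279 156  30  17 215] [292.77674419 166.04186047] [ 0.4931159  -0.25089147  0.04653741] 0.06846432372533205 ((293.55841064453125, 166.3394012451172), (26.22878074645996, 14.267772674560547), 19.98310661315918)
```

View pics/top0c.png

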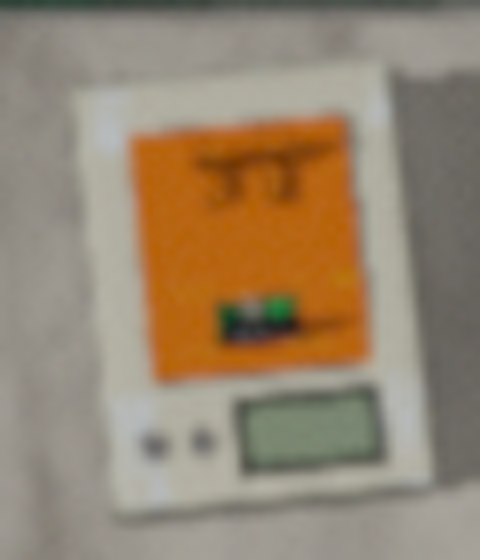

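View pics/side0c.png

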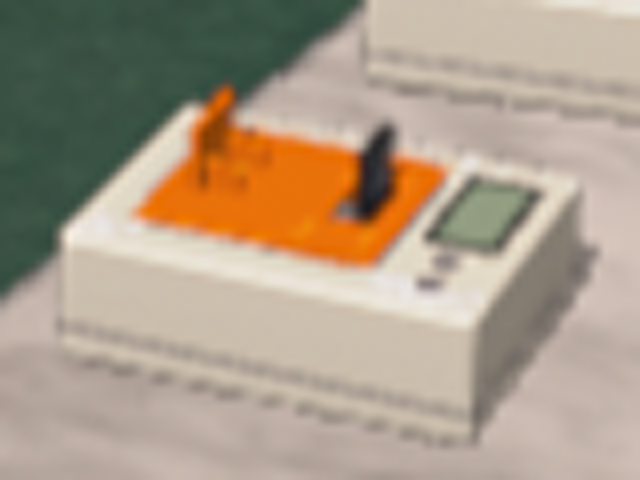

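```bash
cat >> h.py <<'E'
from scipy.spatial.transform import Rotation as Rn
def Rq(q): return Rn.from_quat(np.r_[q[1:],q[0]]).as_matrix()
E
python3 - <<'E'
from h import *
def cr(l,ox,oy): return [((x+.5)/8-.5+ox,(y+.5)/8-.5+oy) for x,y in l]
for nm,l,z,da in(("plate",[(132,138),(348,115),(370,357),(156,380)],.048,0),("body",[(75,92),(388,65),(433,485),(115,518)],.045,0)):
    W=np.array([ray("top",*c,z)[:2] for c in cr(l,240,145)])
    print(nm,W.round(4).tolist(),"c",W.mean(0),"sides",np.linalg.norm(W-np.roll(W,-1,0),axis=1))
    a=W[0]-W[3];b=W[1]-W[2]; c=W[0]-W[1];d=W[3]-W[2]
    print([np.degrees(np.arctan2(q[1],q[0])) for q in(a,b)],[np.degrees(np.arctan2(q[1],q[0]))-90 for q in(c,d)])
# side: orange plate via mask on depth cloud
z=np.load("top0.npz");P=cloud("top",z["d"]);
reg=(P[...,0]>.1)&(P[...,0]<.65)&(P[...,1]>-.6)&(P[...,1]<.35)&(P[...,2]<.5)
print("max z",P[reg][:,2].max())
for i in range(6):
    y0=-.6+i*.15; q=reg&(P[...,1]>y0)&(P[...,1]<y0+.15); print(y0,P[q][:,2].max().round(3) if q.any() else None)
# tray beige floor
m=cv2.inRange(cv2.cvtColor(z["p"],cv2.COLOR_RGB2HSV),(8,35,90),(30,140,255)); m[:, :90]=0;m[:,205:]=0
cs,_=cv2.findContours(m,cv2.RETR_EXTERNAL,cv2.CHAIN_APPROX_NONE);c=max(cs,key=cv2.contourArea)
print(cv2.contourArea(c),cv2.minAreaRect(c))
q=P[np.isfinite(P[...,0])&(np.abs(P[...,2]-.034)<.006)&(P[...,1]>.1)&(P[...,1]<.4)&(P[...,0]>.25)]
r=cv2.minAreaRect(q[:,:2].astype(np.float32));print("rim",r,len(q))
s=observe();R=Rq(s["tcp_rot"]);print(R.round(3))
E
```

```text
plate [[0.5138, -0.0103], [0.5202, -0.0748], [0.4472, -0.0798], [0.441, -0.0166]] c [ 0.48051071 -0.04535341] sides [0.06484321 0.07314917 0.0634986  0.07306765]
[np.float64(4.954249973205879), np.float64(3.90156350882791)] [np.float64(5.6625207141920555), np.float64(5.615091402596207)]
body [[0.5286, 0.0066], [0.536, -0.0874], [0.4094, -0.0977], [0.4006, -0.0041]] c [ 0.46867442 -0.04564428] sides [0.0943039  0.12708071 0.09403895 0.12845661]
[np.float64(4.803425463925415), np.float64(4.682602541862175)] [np.float64(4.510856982030404), np.float64(5.348517209874714)]
max z 0.09932964711385599
-0.6 0.099
-0.44999999999999996 0.099
-0.3 0.071
-0.15000000000000002 0.071
0.0 0.053
0.15000000000000002 0.052
6183.0 ((146.53155517578125, 201.91207885742188), (81.77415466308594, 85.40122985839844), 8.426968574523926)
rim ((0.39960235357284546, 0.22524479031562805), (0.28814980387687683, 0.2559607923030853), 80.7718505859375) 1684
[[-0.892 -0.001  0.453]
 [-0.453  0.001 -0.892]
 [ 0.    -1.    -0.002]]
```

Run:
```python
from h import *
z=np.load("top0.npz");p=z["p"]
cv2.imwrite("pics/tray.png",cv2.resize(p[145:255,90:205,::-1],None,fx=5,fy=5,interpolation=cv2.INTER_CUBIC))
z=np.load("side0.npz");P=cloud("side",z["d"])
# lug tops from side depth
for v in range(184,206,1):
    for u in range(244,284):
        if .055<P[v,u,2]<.08 : print((u,v),P[v,u].round(3),z["p"][v,u])
```

```text
(253, 186) [ 0.509 -0.058  0.067] [181  86  15]
(252, 187) [ 0.507 -0.05   0.068] [217  99   4]
(253, 187) [ 0.504 -0.05   0.069] [201  90   1]
(254, 187) [ 0.505 -0.057  0.066] [110  75  58]
(251, 188) [ 0.507 -0.045  0.068] [199  93   3]
(252, 188) [ 0.504 -0.044  0.069] [204  92   5]
(253, 188) [ 0.504 -0.049  0.067] [152  80  36]
(254, 188) [ 0.506 -0.058  0.062] [141 110  92]
(250, 189) [ 0.506 -0.039  0.068] [229 139  82]
(251, 189) [ 0.503 -0.038  0.07 ] [202  94   3]
(252, 189) [ 0.504 -0.044  0.066] [150  70   5]
(253, 189) [ 0.503 -0.048  0.065] [147  86  53]
(254, 189) [ 0.505 -0.056  0.061] [178 144 120]
(249, 190) [ 0.506 -0.034  0.067] [229 149  97]
(250, 190) [ 0.5   -0.028  0.072] [206 100  19]
(251, 190) [ 0.5   -0.033  0.069] [151  70   6]
(252, 190) [ 0.502 -0.041  0.066] [139  65   6]
(253, 190) [ 0.505 -0.051  0.061] [153  84  44]
(254, 190) [ 0.504 -0.055  0.059] [193 137 107]
(249, 191) [ 0.505 -0.032  0.066] [221 115  42]
(250, 191) [ 0.501 -0.03   0.068] [153  70   3]
(251, 191) [ 0.504 -0.04   0.063] [138  65   8]
(252, 191) [ 0.502 -0.042  0.062] [143  67  
[... 1397 characters left out ...]
.055] [177  84   9]
(270, 195) [ 0.453 -0.038  0.066] [67 40 35]
(271, 195) [ 0.451 -0.04   0.066] [44 45 48]
(272, 195) [ 0.452 -0.047  0.062] [55 49 51]
(273, 195) [ 0.453 -0.054  0.059] [103  63  48]
(274, 195) [ 0.452 -0.059  0.057] [188  98  39]
(270, 196) [ 0.453 -0.039  0.063] [66 40 36]
(271, 196) [ 0.451 -0.039  0.063] [41 42 45]
(272, 196) [ 0.45  -0.044  0.061] [59 56 60]
(273, 196) [ 0.453 -0.055  0.056] [80 56 51]
(270, 197) [ 0.452 -0.037  0.061] [62 41 36]
(271, 197) [ 0.449 -0.036  0.063] [43 44 48]
(272, 197) [ 0.451 -0.045  0.058] [60 57 61]
(270, 198) [ 0.452 -0.036  0.059] [53 38 38]
(271, 198) [ 0.451 -0.039  0.058] [45 46 50]
(270, 199) [ 0.453 -0.039  0.055] [43 35 36]
```

View pics/tray.png

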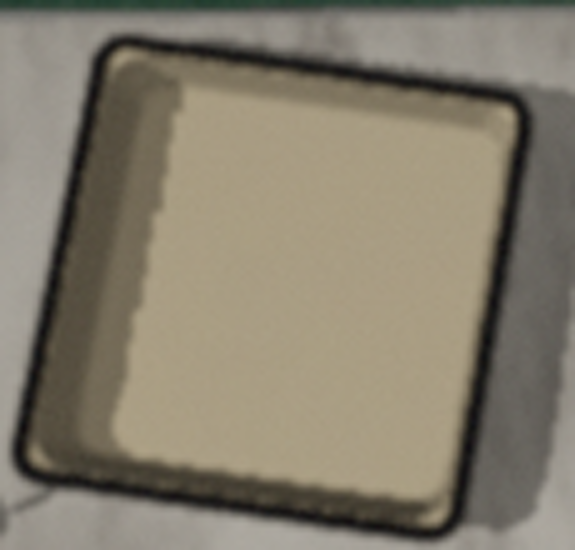

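The top view shows the orange plate at px ~(257–286, 159–192), with its black tab on the robot side. The tray rim runs from px ~(95,150) to (196,250). The side view's lug depths put the tab's outer face at x≈0.452 and the lug's inner face at x≈0.503. Both match a cover centre of (0.4805, −0.045) with yaw ≈5°. I'll move above it now.

```bash
cat > go.py <<'E'
import sys
from h import *
x,y,z,yaw=map(float,sys.argv[1:5])
s=observe();R=Rq(s["tcp_rot"]);d=R.T@(np.array([x,y,z])-s["tcp_pos"])*1000
cur=np.degrees(np.arctan2(R[1,2],R[0,2])); e=(yaw-cur+90)%180-90
print("t",s["t"],"tcp",s["tcp_pos"].round(4),"yaw",cur.round(2),"F",s["wrist_force"].round(1),"w",s["grip_width"].round(4),"down",R[:,1].round(3),"q",s["joint_pos"].round(2))
print("shift",d.round(1),"norm",np.linalg.norm(d).round(1),"turn",np.radians(-e).round(3))
E
python3 go.py 0.4845 -0.045 0.23 5
python3 -m crank '[[[-30,0,-26,-0.12,1],[-60,0,-53,-0.24,1],[-90,0,-79,-0.36,1],[-120,0,-106,-0.48,1],[-150,0,-132,-0.6,1]]]'
python3 go.py 0.4845 -0.045 0.23 5
python3 - <<'E'
from h import *
# rim corners: outer-edge of black rim, z=.034
l=[(100,40),(527,95),(458,535),(17,478)]
W=np.array([ray("top",(x+.5)/5-.5+90,(y+.5)/5-.5+145,.034)[:2] for x,y in l])
print(W.round(3).tolist(),W.mean(0),np.linalg.norm(W-np.roll(W,-1,0),axis=1),[np.degrees(np.arctan2(*(W[0]-W[3])[::-1])),np.degrees(np.arctan2(*(W[1]-W[2])[::-1]))])
E
```

```text
t: 0.52
tcp_pos: [0.357, -0.3696, 0.2311]
tcp_rot: [0.362, -0.362, 0.608, -0.607]
wrist_force: [-0.0, 0.2, -0.4]
grip_width: 0.0854
[[0.543, 0.344], [0.514, 0.137], [0.304, 0.167], [0.333, 0.374]] [0.42348298 0.25555631] [0.20918812 0.21152262 0.20883269 0.21201741] [np.float64(-7.91659136184726), np.float64(-8.012802647127964)]Traceback (most recent call last):
  File "go.py", line 6, in <module>
    print("t",s["t"],"tcp",s["tcp_pos"].round(4),"yaw",cur.round(2),"F",s["wrist_force"].round(1),"w",s["grip_width"].round(4),"down",R[:,1].round(3),"q",s["joint_pos"].round(2))
                                                                                                      ^^^^^^^^^^^^^^^^^^^^^
AttributeError: 'float' object has no attribute 'round'
Traceback (most recent call last):
  File "go.py", line 6, in <module>
    print("t",s["t"],"tcp",s["tcp_pos"].round(4),"yaw",cur.round(2),"F",s["wrist_force"].round(1),"w",s["grip_width"].round(4),"down",R[:,1].round(3),"q",s["joint_pos"].round(2))
                                                                                                      ^^^^^^^^^^^^^^^^^^^^^
AttributeError: 'float' object has no attribute 'round'
```

```bash
sed -i 's/s\["grip_width"\].round(4)/round(s["grip_width"],4)/' go.py; python3 go.py 0.4845 -0.045 0.23 5
```

```text
t 0.5167 tcp [ 0.357  -0.3696  0.2311] yaw -28.38 F [-0.   0.2 -0.4] w 0.0854 down [-0.  0. -1.] q [ 0.94  0.56 -0.36  1.89  0.28  0.74 -0.07]
shift [-346.3    1.2  -42.1] norm 348.8 turn -0.583
```

```bash
python3 -m crank '[[[-40,0,-4,-0.11,1],[-80,0,-9,-0.22,1],[-120,0,-14,-0.33,1],[-160,0,-19,-0.44,1],[-200,0,-24,-0.55,1]]]'; python3 go.py 0.4845 -0.045 0.23 5
```

```text
t: 0.93
tcp_pos: [0.4321, -0.183, 0.2312]
tcp_rot: [-0.513, 0.513, -0.486, 0.486]
wrist_force: [0.8, -0.0, -0.3]
grip_width: 0.0857
t 0.9333 tcp [ 0.4321 -0.183   0.2312] yaw 3.1 F [ 0.8 -0.  -0.3] w 0.0857 down [-0. -0. -1.] q [ 0.63  0.52 -0.51  2.01  0.39  0.7  -0.06]
shift [-135.     1.2   59.8] norm 147.6 turn -0.033
```

```bash
python3 -m crank '[[[-34,0,15,-0.01,1],[-68,10,30,-0.02,1],[-102,30,45,-0.03,1],[-135,50,60,-0.033,1],[-135,80,60,-0.033,1]]]'; python3 -m crank '[[[0,0,0,0,1],[0,0,0,0,1]]]';python3 go.py 0.4845 -0.045 0.052 5
python3 - <<'E'
from h import *
for n in("top","side"):
    p,d=vision.snapshot(n); np.savez(f"{n}1.npz",p=p,d=d)
    x,y,w,h=dict(top=(220,120,100,90),side=(215,105,100,110))[n]
    cv2.imwrite(f"pics/{n}1c.png",cv2.resize(p[y:y+h,x:x+w,::-1],None,fx=5,fy=5,interpolation=cv2.INTER_CUBIC))
E
```

```text
t: 1.35
tcp_pos: [0.4905, -0.0374, 0.1523]
tcp_rot: [0.527, -0.518, 0.475, -0.477]
wrist_force: [1.8, -0.3, 0.0]
grip_width: 0.0852
t: 1.52
tcp_pos: [0.4839, -0.0469, 0.1502]
tcp_rot: [-0.519, 0.522, -0.48, 0.478]
wrist_force: [-0.0, -0.2, 0.4]
grip_width: 0.0853
t 1.5167 tcp [ 0.4839 -0.0469  0.1502] yaw 4.77 F [-0.  -0.2  0.4] w 0.0853 down [-0.004 -0.001 -1.   ] q [ 0.25  0.67 -0.39  2.05  0.49  0.52 -0.42]
shift [-1.9 98.2  1.2] norm 98.3 turn -0.004
```

View pics/top1c.png

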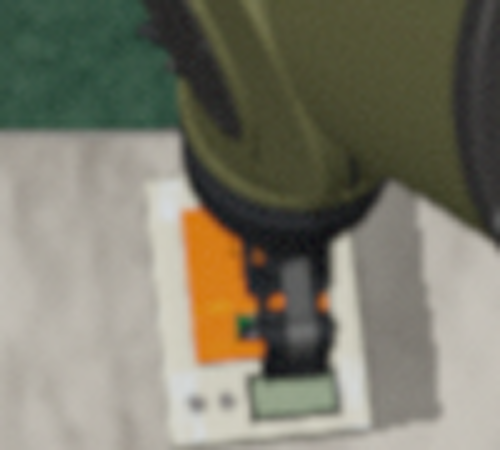

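View pics/side1c.png

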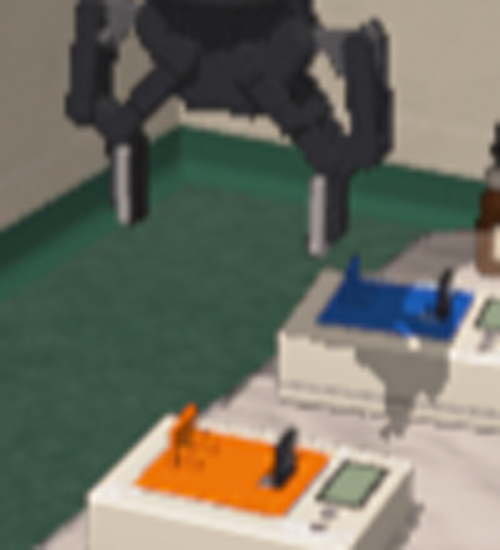

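Fingers straddle the two lugs along x in the side view. I'll go down to just over the lug tops and check.

```bash
python3 -m crank '[[[-2,20,1,0,1],[-2,45,1,-0.004,1],[-2,70,1,-0.004,1],[-2,85,1,-0.004,1],[-2,85,1,-0.004,1]]]'; python3 -m crank '[[[0,0,0,0,1],[0,0,0,0,1]]]';python3 go.py 0.4845 -0.045 0.05 5
python3 - <<'E'
from h import *
for n in("side",):
    p,d=vision.snapshot(n); np.savez(f"{n}2.npz",p=p,d=d)
    x,y,w,h=(225,140,80,80)
    cv2.imwrite(f"pics/{n}2c.png",cv2.resize(p[y:y+h,x:x+w,::-1],None,fx=7,fy=7,interpolation=cv2.INTER_CUBIC))
E
```

```text
t: 2.03
tcp_pos: [0.4854, -0.0462, 0.0654]
tcp_rot: [-0.52, 0.521, -0.479, 0.478]
wrist_force: [0.4, 0.1, -0.9]
grip_width: 0.0852
t: 2.2
tcp_pos: [0.4872, -0.0456, 0.0678]
tcp_rot: [0.521, -0.52, 0.478, -0.479]
wrist_force: [0.2, -0.8, 0.9]
grip_width: 0.0853
t 2.2 tcp [ 0.4872 -0.0456  0.0678] yaw 4.84 F [ 0.2 -0.8  0.9] w 0.0853 down [ 0.003 -0.    -1.   ] q [ 0.14  0.81 -0.24  2.1   0.61  0.3  -0.53]
shift [-0.8 17.8 -2.7] norm 18.0 turn -0.003
```

View pics/side2c.png

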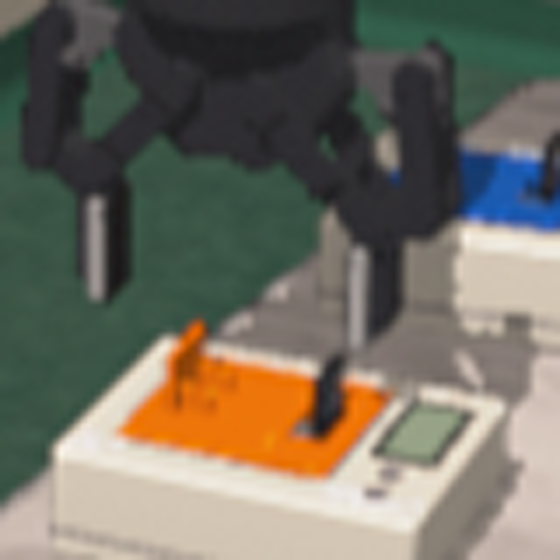

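```bash
python3 - <<'E'
from h import *
s=observe();R=Rq(s["tcp_rot"])
for sg in(1,-1):
    X=s["tcp_pos"]+R[:,2]*sg*.0425-R[:,1]*.013
    print(proj("side",X), [ (proj("side",X+[0,dy,0])-proj("side",X)).round(1) for dy in(-.011,.011)])
z=np.load("side2.npz");P=cloud("side",z["d"])
for u,v in((237,180),(238,180),(239,180),(275,186),(276,186),(277,186)): print(u,v,P[v,u].round(4),z["p"][v,u])
E
python3 go.py 0.4845 -0.045 0.05 5
```

```text
[242.01265273 181.50932145] [array([ 2.3, -1.7]), array([-2.3,  1.8])]
[275.38395026 188.19919807] [array([ 2.1, -1.8]), array([-2.1,  1.9])]
237 180 [ 0.5376 -0.0323  0.0871] [ 98 100  96]
238 180 [ 0.5333 -0.0297  0.0892] [157 149 147]
239 180 [ 0.5303 -0.0292  0.0901] [127 120 118]
275 186 [ 0.4396 -0.0355  0.0935] [159 152 149]
276 186 [ 0.4386 -0.0389  0.0923] [151 144 142]
277 186 [ 0.4382 -0.0434  0.0905] [80 77 78]
t 2.25 tcp [ 0.4872 -0.0455  0.0679] yaw 4.85 F [ 0.6 -0.4 -0.2] w 0.0853 down [ 0.003 -0.    -1.   ] q [ 0.14  0.81 -0.24  2.1   0.62  0.3  -0.53]
shift [-0.7 17.9 -2.7] norm 18.1 turn -0.003
```

```bash
python3 -m crank '[[[-1,6,-2,0,1],[-1,12,-2.5,0,1],[-1,18,-2.5,0,1],[-1,18,-2.5,0,1],[-1,18,-2.5,0,1]]]';python3 go.py 0.4845 -0.045 0.05 5
```

```text
t: 2.67
tcp_pos: [0.4832, -0.044, 0.0478]
tcp_rot: [-0.521, 0.521, -0.478, 0.478]
wrist_force: [0.4, -1.2, 0.5]
grip_width: 0.0858
t 2.6667 tcp [ 0.4832 -0.044   0.0478] yaw 4.95 F [ 0.4 -1.2  0.5] w 0.0858 down [-0.001 -0.    -1.   ] q [ 0.11  0.85 -0.19  2.11  0.64  0.24 -0.55]
shift [ 1.1 -2.2  1.2] norm 2.7 turn -0.001
```

```bash
python3 -m crank '[[[0,0,0,0,0.72],[0,0,0,0,0.72],[0,0,0,0,0.72],[0,0,0,0,0.72]]]';python3 go.py 0.4845 -0.045 0.05 5
python3 - <<'E'
from h import *
for n in("side",):
    p,d=vision.snapshot(n); np.savez(f"{n}3.npz",p=p,d=d)
    x,y,w,h=(225,140,80,80)
    cv2.imwrite(f"pics/{n}3c.png",cv2.resize(p[y:y+h,x:x+w,::-1],None,fx=7,fy=7,interpolation=cv2.INTER_CUBIC))
E
python3 go.py 0.4845 -0.045 0.05 5
```

```text
t: 3.0
tcp_pos: [0.4835, -0.0441, 0.0484]
tcp_rot: [0.521, -0.521, 0.478, -0.478]
wrist_force: [-1.0, -0.1, 0.3]
grip_width: 0.0616
t 3.0 tcp [ 0.4835 -0.0441  0.0484] yaw 4.93 F [-1.  -0.1  0.3] w 0.0616 down [ 0. -0. -1.] q [ 0.11  0.85 -0.19  2.11  0.64  0.24 -0.55]
shift [ 0.9 -1.6  0.9] norm 2.1 turn -0.001
t 3.05 tcp [ 0.4835 -0.0441  0.0484] yaw 4.93 F [-0.5 -0.2 -0. ] w 0.0615 down [ 0. -0. -1.] q [ 0.11  0.85 -0.19  2.11  0.64  0.24 -0.55]
shift [ 1.  -1.6  0.9] norm 2.1 turn -0.001
```

View pics/side3c.png

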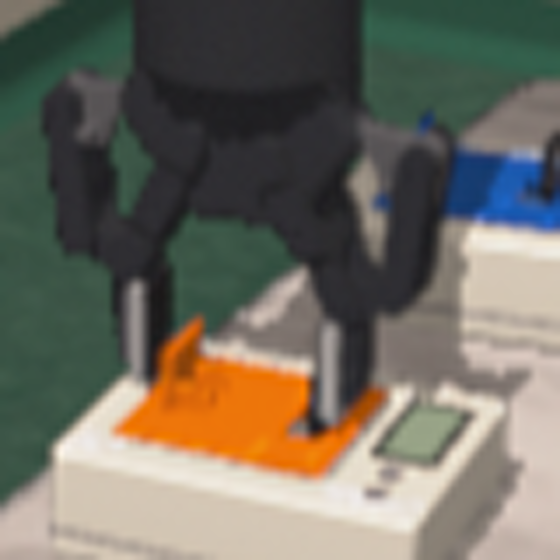

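```bash
python3 -m crank '[[[0,-1.5,0.5,0,0.65],[0,-1.5,0.5,0,0.6],[0,-1.5,0.5,0,0.55],[0,-1.5,0.5,0,0.5],[0,-1.5,0.5,0,0.5]]]';python3 go.py 0.4845 -0.045 0.05 5
python3 -m crank '[[[0,0,0,0,0.4],[0,0,0,0,0.4],[0,0,0,0,0.4]]]';python3 go.py 0.4845 -0.045 0.05 5
python3 - <<'E'
from h import *
for n in("side",):
    p,d=vision.snapshot(n); np.savez(f"{n}4.npz",p=p,d=d)
    x,y,w,h=(225,140,80,80)
    cv2.imwrite(f"pics/{n}4c.png",cv2.resize(p[y:y+h,x:x+w,::-1],None,fx=7,fy=7,interpolation=cv2.INTER_CUBIC))
E
```

```text
t: 3.47
tcp_pos: [0.4852, -0.0441, 0.051]
tcp_rot: [0.522, -0.52, 0.477, -0.479]
wrist_force: [-0.4, 0.2, 12.4]
grip_width: 0.046
t 3.4667 tcp [ 0.4852 -0.0441  0.051 ] yaw 4.93 F [-0.4  0.2 12.4] w 0.046 down [ 0.003 -0.    -1.   ] q [ 0.12  0.84 -0.2   2.11  0.64  0.25 -0.55]
shift [ 0.9  1.  -0.8] norm 1.5 turn -0.001
t: 3.72
tcp_pos: [0.4852, -0.0441, 0.051]
tcp_rot: [0.522, -0.52, 0.477, -0.479]
wrist_force: [-0.3, 0.1, 12.7]
grip_width: 0.0458
t 3.7167 tcp [ 0.4852 -0.0441  0.051 ] yaw 4.92 F [-0.3  0.1 12.7] w 0.0458 down [ 0.003 -0.    -1.   ] q [ 0.12  0.84 -0.2   2.11  0.64  0.25 -0.55]
shift [ 0.8  1.  -0.7] norm 1.5 turn -0.001
```

View pics/side4c.png

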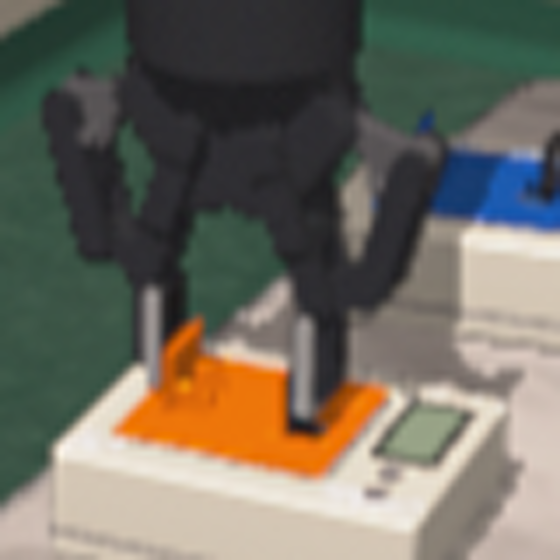

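Width stopped at ~46 mm, as expected for the pressed lugs. Lifting.

```bash
python3 -m crank '[[[0,-4,0,0,0.3],[0,-8,0,0,0.3],[0,-14,0,0,0.3],[0,-20,0,0,0.3],[0,-26,0,0,0.3]]]'
python3 -m crank '[[[0,-10,0,0,0.3],[0,-20,0,0,0.3],[0,-30,0,0,0.3],[0,-30,0,0,0.3]]]';python3 go.py 0.4235 0.2555 0.11 -8
python3 - <<'E'
from h import *
for n in("side",):
    p,d=vision.snapshot(n); np.savez(f"{n}5.npz",p=p,d=d)
    x,y,w,h=(225,120,80,100)
    cv2.imwrite(f"pics/{n}5c.png",cv2.resize(p[y:y+h,x:x+w,::-1],None,fx=6,fy=6,interpolation=cv2.INTER_CUBIC))
E
```

```text
t: 4.18
tcp_pos: [0.4842, -0.0441, 0.0764]
tcp_rot: [0.521, -0.521, 0.478, -0.478]
wrist_force: [-0.1, -0.3, -0.4]
grip_width: 0.0457
t: 4.52
tcp_pos: [0.485, -0.0441, 0.1075]
tcp_rot: [0.522, -0.52, 0.477, -0.479]
wrist_force: [0.3, -0.3, -1.0]
grip_width: 0.0454
t 4.5167 tcp [ 0.485  -0.0441  0.1075] yaw 4.9 F [ 0.3 -0.3 -1. ] w 0.0454 down [ 0.003  0.    -1.   ] q [ 0.19  0.74 -0.32  2.08  0.57  0.4  -0.49]
shift [-303.8   -2.6  -35.7] norm 305.9 turn 0.225
```

View pics/side5c.png

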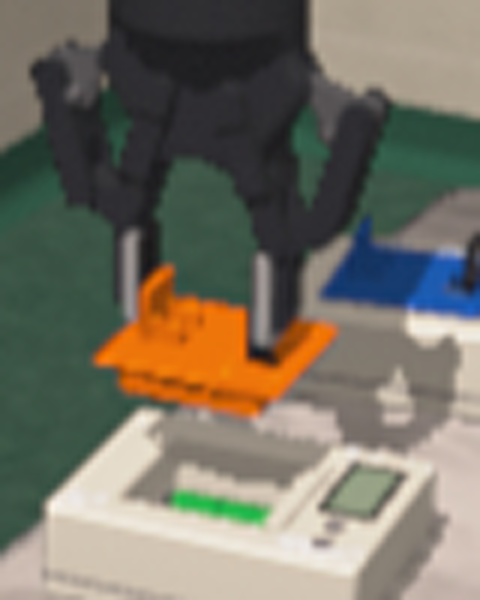

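The cover is off: the picture shows the orange plate and skirt hanging level between the fingers, with the well open below. Now to the tray.

```bash
python3 -m crank '[[[-20,0,-2,0.02,0.3],[-50,0,-6,0.04,0.3],[-80,0,-9,0.07,0.3],[-110,0,-13,0.09,0.3],[-140,0,-16,0.11,0.3]]]';python3 go.py 0.4235 0.2555 0.11 -8
```

```text
t: 4.98
tcp_pos: [0.4553, 0.0951, 0.1053]
tcp_rot: [0.493, -0.494, 0.506, -0.506]
wrist_force: [1.5, 0.3, -0.5]
grip_width: 0.0454
t 4.9833 tcp [0.4553 0.0951 0.1053] yaw -1.45 F [ 1.5  0.3 -0.5] w 0.0454 down [-0.001 -0.    -1.   ] q [-0.17  0.72 -0.22  2.15  0.47  0.32 -0.81]
shift [-159.5   -4.7  -35.8] norm 163.5 turn 0.114
```

```bash
python3 -m crank '[[[-32,-3,-7,0.02,0.3],[-64,-5,-14,0.05,0.3],[-96,-5,-21,0.07,0.3],[-128,-5,-28,0.09,0.3],[-158,-5,-35,0.114,0.3]]]';python3 -m crank '[[[0,0,0,0,0.3],[0,0,0,0,0.3]]]';python3 go.py 0.4235 0.2555 0.021 -8
python3 - <<'E'
from h import *
for n in("side",):
    p,d=vision.snapshot(n); 
    cv2.imwrite(f"pics/{n}6c.png",cv2.resize(p[150:350,120:300,::-1],None,fx=3,fy=3,interpolation=cv2.INTER_CUBIC))
E
```

```text
t: 5.4
tcp_pos: [0.4241, 0.2548, 0.1103]
tcp_rot: [0.464, -0.464, 0.533, -0.533]
wrist_force: [-0.1, 0.4, -1.4]
grip_width: 0.0458
t: 5.57
tcp_pos: [0.4239, 0.2553, 0.1104]
tcp_rot: [0.466, -0.466, 0.532, -0.532]
wrist_force: [0.1, -0.9, -1.4]
grip_width: 0.0457
t 5.5667 tcp [0.4239 0.2553 0.1104] yaw -7.62 F [ 0.1 -0.9 -1.4] w 0.0457 down [-0.     0.001 -1.   ] q [-0.52  0.73 -0.18  2.06  0.32  0.38 -1.09]
shift [-0.  89.4 -0.3] norm 89.4 turn 0.007
```

View pics/side6c.png

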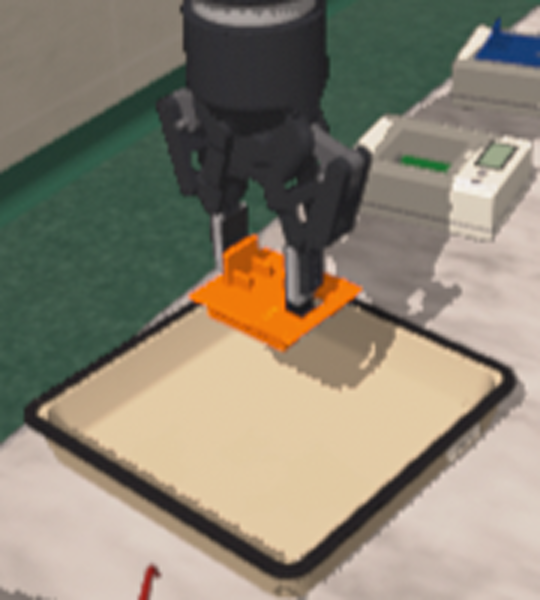

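```bash
python3 -m crank '[[[0,20,0,0,0.3],[0,40,0,0,0.3],[0,60,0,0,0.3],[0,75,0,0,0.3],[0,82,0,0,0.3]]]';python3 -m crank '[[[0,0,0,0,0.3],[0,1,0,0,0.3],[0,2,0,0,0.3],[0,3,0,0,0.3]]]';python3 go.py 0.4235 0.2555 0.021 -8
```

```text
t: 6.03
tcp_pos: [0.4244, 0.2502, 0.0269]
tcp_rot: [-0.462, 0.465, -0.533, 0.534]
wrist_force: [-0.2, -1.3, -0.4]
grip_width: 0.0461
t: 6.37
tcp_pos: [0.4255, 0.2529, 0.0265]
tcp_rot: [-0.465, 0.464, -0.533, 0.534]
wrist_force: [0.5, -0.6, -1.3]
grip_width: 0.0459
t 6.3667 tcp [0.4255 0.2529 0.0265] yaw -7.94 F [ 0.5 -0.6 -1.3] w 0.0459 down [ 0.001  0.001 -1.   ] q [-0.58  0.89 -0.08  2.09  0.37  0.17 -1.14]
shift [-2.3  5.5 -2.4] norm 6.5 turn 0.001
```

```bash
python3 -m crank '[[[0,1,0,0,0.3],[0,2,0,0,0.3],[0,3,0,0,0.3],[0,4,0,0,0.3],[0,4,0,0,0.3]]]';python3 go.py 0.4235 0.2555 0.021 -8
```

```text
t: 6.78
tcp_pos: [0.4248, 0.2528, 0.0217]
tcp_rot: [-0.464, 0.464, -0.533, 0.533]
wrist_force: [-0.1, -0.3, -0.8]
grip_width: 0.0459
t 6.7833 tcp [0.4248 0.2528 0.0217] yaw -7.9 F [-0.1 -0.3 -0.8] w 0.0459 down [-0. -0. -1.] q [-0.58  0.9  -0.08  2.09  0.37  0.16 -1.14]
shift [-2.5  0.7 -1.7] norm 3.1 turn 0.002
```

```bash
python3 -m crank '[[[0,0.5,0,0,0.3],[0,1,0,0,0.3],[0,1.5,0,0,0.3],[0,1.5,0,0,0.3]]]';python3 go.py 0.4235 0.2555 0.021 -8
```

```text
t: 7.12
tcp_pos: [0.425, 0.2528, 0.0211]
tcp_rot: [-0.465, 0.464, -0.533, 0.533]
wrist_force: [-0.7, 0.3, 10.0]
grip_width: 0.0462
t 7.1167 tcp [0.425  0.2528 0.0211] yaw -7.91 F [-0.7  0.3 10. ] w 0.0462 down [ 0.001  0.    -1.   ] q [-0.59  0.9  -0.07  2.09  0.37  0.16 -1.14]
shift [-2.4  0.1 -1.8] norm 3.1 turn 0.002
```

Cover is on the floor (Fz +10 N). Opening, then rising.

```bash
python3 -m crank '[[[0,0,0,0,0.65],[0,0,0,0,0.75],[0,0,0,0,0.9],[0,0,0,0,0.9],[0,0,0,0,0.9]]]';python3 go.py 0.4235 0.2555 0.021 -8
python3 - <<'E'
from h import *
for n in("side",):
    p,d=vision.snapshot(n); 
    cv2.imwrite(f"pics/{n}7c.png",cv2.resize(p[150:350,120:300,::-1],None,fx=3,fy=3,interpolation=cv2.INTER_CUBIC))
E
```

```text
t: 7.53
tcp_pos: [0.4249, 0.2528, 0.0202]
tcp_rot: [-0.464, 0.464, -0.533, 0.533]
wrist_force: [-0.4, -0.4, 0.3]
grip_width: 0.0768
t 7.5333 tcp [0.4249 0.2528 0.0202] yaw -7.91 F [-0.4 -0.4  0.3] w 0.0768 down [-0. -0. -1.] q [-0.59  0.9  -0.07  2.09  0.37  0.16 -1.14]
shift [-2.5 -0.8 -1.7] norm 3.1 turn 0.002
```

View pics/side7c.png

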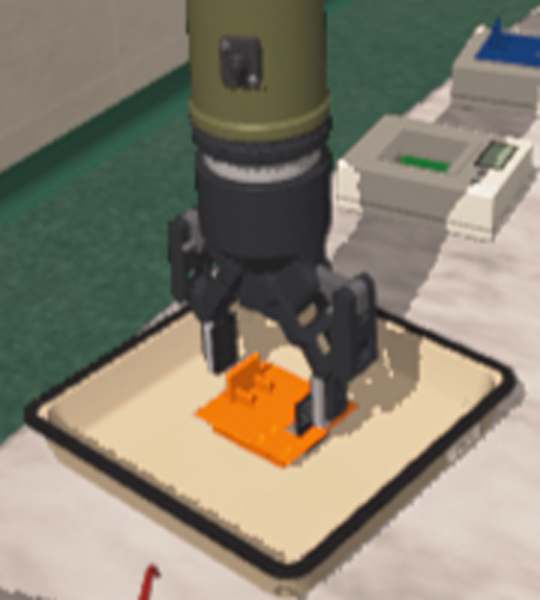

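```bash
python3 -m crank '[[[0,-5,0,0,1],[0,-20,0,0,1],[0,-50,0,0,1],[0,-85,0,0,1],[0,-120,0,0,1]]]';python3 -m crank '[[[0,-35,0,0,1],[0,-60,0,0,1],[0,-60,0,0,1],[0,-60,0,0,1]]]'
python3 - <<'E'
from h import *
for n in("side","top"):
    p,d=vision.snapshot(n); P=cloud(n,d)
    m=cv2.inRange(cv2.cvtColor(p,cv2.COLOR_RGB2HSV),(5,170,120),(18,255,255))
    k,l,st,ce=cv2.connectedComponentsWithStats(m)
    for i in range(1,k):
        if st[i,4]>60: q=P[l==i];print(n,st[i],ce[i].round(1),np.median(q,0).round(4),np.percentile(q[:,2],[5,50,95]).round(4))
    m=cv2.inRange(cv2.cvtColor(p,cv2.COLOR_RGB2HSV),(100,150,100),(125,255,255))
    k,l,st,ce=cv2.connectedComponentsWithStats(m)
    for i in range(1,k):
        if st[i,4]>100: print("blue",n,st[i],ce[i].round(1),np.median(P[l==i],0).round(4))
    cv2.imwrite(f"pics/{n}8.png",p[:,:,::-1])
print(observe()["wrist_force"])
E
```

```text
t: 8.0
tcp_pos: [0.4242, 0.2523, 0.1415]
tcp_rot: [-0.464, 0.465, -0.533, 0.533]
wrist_force: [0.2, 0.4, -0.6]
grip_width: 0.0854
t: 8.33
tcp_pos: [0.4256, 0.2531, 0.2019]
tcp_rot: [-0.466, 0.463, -0.533, 0.534]
wrist_force: [-1.3, -0.6, -0.1]
grip_width: 0.0855
side [185 268  54  38 958] [209.6 286.7] [0.4295 0.2578 0.0165] [0.0142 0.0165 0.0318]
blue side [279 157  30  15 194] [292.8 166.1] [ 0.4933 -0.2497  0.0464]
top [134 185  30  33 711] [148.5 200.2] [0.4283 0.2504 0.0176] [0.0149 0.0176 0.0261]
[-0.27807895  0.01793653  0.10340198]
```

View pics/side8.png

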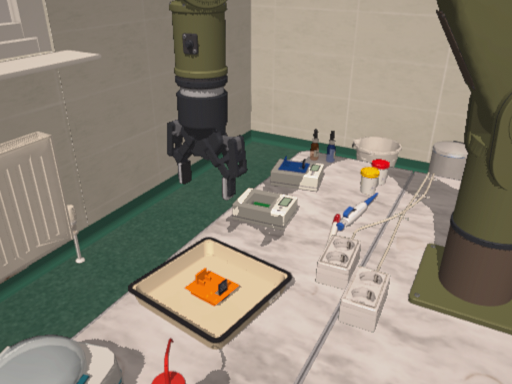

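The cover lies flat in the tray near its centre (side px ~(210,287)). Its plate top measures ~17 mm against 18 mm expected, and the blue cover hasn't moved. Handing in.

```bash
python3 -c "
from cell import arm; print(arm.job_done())"
```

```text
the job is handed in; nothing more can be done
None
```

I pressed the orange cover's snap tab home, lifted the cover off its logger and set it down in the beige tray, then handed the job in after about 8.5 s. The hand-in gives no verdict, so these are my own last checks:

- **Grip:** the jaws stopped at about 46 mm on the pressed lugs (48 mm nominal) and stayed there through the lift and the carry.
- **Set-down:** the wrist force rose to about 10 N as the cover met the tray floor, and only then did I open the gripper.
- **Cover in the tray:** it lies flat and right way up, about 5 mm from the tray centre I measured. Its plate top reads 16.5 mm high in the side view and 17.6 mm in the top view; 18 mm is expected.
- **Blue cover:** in the side view its median position is within about 1 mm of the start. The last top view found no blue patch large enough to measure, and I did not look at that picture, so only the side view confirms it.
- **Robot:** the gripper is open with its fingertips about 0.2 m above the table, and the wrist force is near zero.

Two readings were a little off. Closing on the lugs gave about 12 N upward at the wrist, probably the fingertips touching the plate, and it vanished on lifting. The tray's outside measured about 210 mm against the given 217–220 mm, probably because I picked its rounded corners, which barely affects the centre.

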